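Clear the jammed sleeve feeder

ROBOT

A 6-joint arm with a two-finger parallel gripper is mounted at the origin on a cart in front of the work surface, level with it; the furniture and walls round the work are solid. World frame = base frame: x ahead of the robot, y to its left, z up, the work surface at z = 0. Lengths are in mm, angles in rad, forces in N, time in s.
With the tool pointing down it reaches from about 275 to 850 mm from the base axis. Payload 19 kg.
Tool frame: the origin (TCP) lies between the finger pads; the fingertips stand 25 mm ahead of it and the grasp point (between the pads) lies 6 mm ahead of it; z points along the fingers, y is the direction in which the jaws open and shut (so a half turn about z gives the same grasp; the last joint's range is limited). The gripper opens to 85 mm and grips with 20 to 120 N. Pads are 22 mm wide; open, the fingers measure 114 mm over their backs; the gripper's body (76 mm by 85 mm) begins 54 mm behind the grasp point. The pads swing forward as they close: fully open they stand 13 mm farther back than shut.
Start: joints at [1.105, 0.15, 1.437, -0, 1.554, -0.134], TCP at [187.308, 543.607, 256.267] pointing down, gripper open.
Joint ranges: [-2.8, 2.8], [-0.68, 2.1], [0.12, 2.68], [-1.39, 4.53], [0.16, 2.79], [-2.81, 2.81]. Speed limits (rad/s): [1.89, 1.89, 2.22, 3.01, 3.01, 3.01].

INTERFACE

Orientations are given as a unit quaternion [x, y, z, w].
In Python, from rig import r gives the robot as it stands.
- The arm moves only by the shell command python3 -m creep 'ROWS' [FORCE]. ROWS is JSON, a list of rows, each a list of 7 numbers: the turn, a rotation vector about the tool's x, y, z normalised to -1 to 1, where 1 is pi rad, then the shift along the tool's x, y, z normalised to -1 to 1, where 1 is 0.25 m, then the opening, from 0 (shut) to 1 (fully open). A call has 1 to 5 rows; each row is the pose to reach, as a shift and turn from the pose commanded when the call began, along the tool's axes at that moment, turning the shorter way round; what a row does not reach only later rows make up. A row lasts 1/10 s, in which the tool goes at most 50 mm and 8.59 degrees, less where a joint would pass 70% of its speed; a pose out of reach is approached as far as the arm can. A call with a number of a shift or a turn outside -1 to 1 is refused whole. A call with a gripper value outside its range is refused whole. The fingers move at their own pace and stop on an object; FORCE is the grip in N (left out, the last holds). Time passes only in rows, so rows that repeat a pose let the fingers close. It gives the time, the measured TCP pose, the force and the opening at its end, in the units of the state.
- r.observe(): the state, without advancing time (a new reading comes with each control period).
- r.camera(name): name is "side" or "top" or "wrist"; returns the picture (384x512x3 uint8, red, green, blue); there is no depth.
- r.calibration(name): a dict with "fx", "fy", "cx", "cy" (pixels), "rvec" (rotation vector, rad) and "tvec" (3), from world to camera coordinates, as OpenCV has them. Camera axes: x right, y down, z forward; pixel columns grow to the right and rows downward; lengths in mm; the calibration is good to about 2 mm. A picture is of the moment at which its call begins: read the wrist's pose just before it. calibration takes no time and is no camera call; for the wrist camera it gives the pose at the moment of the call.
- r.job_done(): hands the job in, once; it reports no verdict.
The state is a dict: "clock": time; "joint_pos": joint angles; "dq": joint speeds; "joint_torque": joint torques, N m; "tool_pos": TCP position; "eef_rot": TCP orientation; "force": force on the tool from outside, world axes, zero at the start; "torque": the same for the moment, N m; "finger_gap": opening from 0.0 (shut) to 1.0 (fully open).
Only numpy, scipy, OpenCV 4.12 (cv2) and the standard library are available. Lean on these libraries where they do the work, as an engineer would, in place of code of your own. Each camera call takes 0.05 s, during which the arm holds its last target.

TASK

Two steel sleeves have jammed side by side at the mouth of the feeder lane. With the fingers shut, nudge the taller sleeve back against the pusher carriage, slip the shorter one through the mouth, then push the carriage so the tall one follows, and press the row fully home, with the end stop's plunger all the way in, at about 12 N for half a second. Press nothing harder than 20 N, keep the sleeves standing on the feeder's floor, and leave the things around alone.

Things in the scene. Friction and masses are not known exactly. Their poses are not given: they have to be found in the camera images.
- feeder: Grey feeder base, aluminium walls, 124 x 236 mm, any yaw. Origin on the bench under the lane mouth; y points upstream (lane to hopper); sleeves feed along -y. Floor 6 mm above the bench, wall tops 24 mm; open above, so fingertips at 27 mm clear them. Lane 33 mm wide, y 0 to -110 mm, centred on x = 0; upstream both walls splay 35 degrees from y to x = +-53, y = 52 mm, then run straight to y = 126.
- mouth (a point): Middle of the lane mouth on the feeder's floor (6 mm above the bench); axes as feeder.
- sleeve_short: Plain oiled steel sleeve (friction about 0.25) standing upright, 30 mm diameter, 36 mm tall, 0.2 kg; origin at the centre of its underside. Starts on either side of the lane's line, 15 mm off it, 25 mm upstream of the mouth, within 1 mm of the tall one, its splayed wall and the carriage. Goes in first: with the tall one 30 mm or more back, push it in along its wall from its outer rear side.
- sleeve_tall: Plain oiled steel sleeve (friction about 0.25) standing upright, 30 mm diameter, 48 mm tall, about 0.27 kg; origin at the centre of its underside. It must go in second. It starts as the mirror image of the short one.
- pusher (a joint): Travel in m of the pusher carriage along the feeder: 0 at the start, positive towards the lane, range -0.070 to +0.085. It has no spring: it slides with 3 N of friction (and 6 N per m/s) and stays where it is left.
- pusher_face (a point): Middle of the pusher carriage's front (lane side) face, 35 mm above the bench; axes as feeder. The carriage is an aluminium crossbar 132 mm wide across the feeder, 14 mm thick along y (rear face 14 mm upstream of this point), 26 to 44 mm above the bench, passing over the walls, with a 30 mm wide nose below its middle that enters the lane; side legs outside the base. Push the middle of its rear face.
- plunger (a joint): How far in m the end stop's seat plunger is pushed in: 0 at the start, 0.005 fully in (row home, then a hard stop). No spring; 2 N of friction (100 N per m/s), stays in. The stop, a dark block across the lane, 42 mm high, black knob to 55 mm, is clamped so that the home face lies 60 to 93 mm down the lane; its place is not reported and must be felt. Home: short centre 15 mm, tall 45 mm, carriage face 60 mm upstream of it.
- loupe: Bystander: black eyepiece cup, 35 mm wide, 30 mm tall, origin at the centre of its underside. Do not disturb.
- wrist_coupler: Bystander: black block with three metal studs on top, 30 x 50 x 20 mm, origin at the centre of its underside. Do not disturb.
- board_b: Bystander: small circuit board, 48 x 48 x 13 mm, origin at the centre of its underside. Do not disturb.

How it is judged:
By the outcome, as a careful person would: the job done as asked, in the order asked, and still so for the second after the job is handed in, with the robot touching nothing.
It also fails if it takes over 64 s, if anything falls off the work surface, if the arm or the gripper's body presses on something with over 40 N, if the wrist force passes 120 N, or if a joint passes its speed limit or range.

## Working session

There is one attempt and no reset: what is moved stays moved. The work goes in short steps, Python scripts to look and compute and a shell command to move; the robot and the scene stay as the last step left them, time stands still between calls to the robot, and variables do not carry over. Pictures are saved under pics/ and viewed, and the job is handed in when it is done.

```bash
ls; mkdir -p pics
python3 - <<'E'
from rig import r
import cv2
print(r.observe())
for n in ("top","side","wrist"):
    im=r.camera(n); cv2.imwrite(f"pics/{n}0.png",im[:,:,::-1]); print(n,r.calibration(n))
E
```

```text
pics
{'clock': 0.0, 'joint_pos': array([ 1.10504076e+00,  1.50964793e-01,  1.43800576e+00,  5.71382490e-06,
        1.55379901e+00, -1.34004452e-01]), 'dq': array([ 0.0008225 , -0.00251003,  0.0018352 ,  0.00015495, -0.00013738,
        0.00015066]), 'joint_torque': array([-1.87682019e-05, -7.13075781e+01, -5.70878720e+01, -1.00290310e-04,
        8.99277278e-03, -1.59672203e-05]), 'tool_pos': array([187.20151677, 543.45146975, 255.70010212]), 'eef_rot': array([ 1.65115956e-01,  9.86273986e-01, -5.61348327e-04, -1.76561492e-04]), 'force': array([-0.39226128, -0.40597266,  0.12761378]), 'torque': array([-0.01122884, -0.00471393, -0.02487795]), 'finger_gap': 0.9981511636772094}
top {'fx': 391.4196479624203, 'fy': 391.4196479624203, 'cx': 253.77104139560672, 'cy': 187.85314199240105, 'rvec': array([ 2.20943935, -2.1498467 ,  0.14789045]), 'tvec': array([ 51.09735454, 588.4949727 , 861.55797337])}
side {'fx': 434.80420522956825, 'fy': 434.80420522956825, 'cx': 250.92071185664597, 'cy': 187.10935489203297, 'rvec': array([ 2.20325201, -0.31801297,  0.17812781]), 'tvec': array([-510.16112785,  188.84413799,  702.15653018])}
wrist {'fx': 290.290851705495, 'fy': 290.290851705495, 'cx': 252.69573573580507, 'cy': 192.65996765838818, 'rvec': array([-2.35729909, -1.6798348 , -0.24243277]), 'tvec': array([-573.72809721,  -36.68595602,  380.0322768 ])}
```

View pics/top0.png

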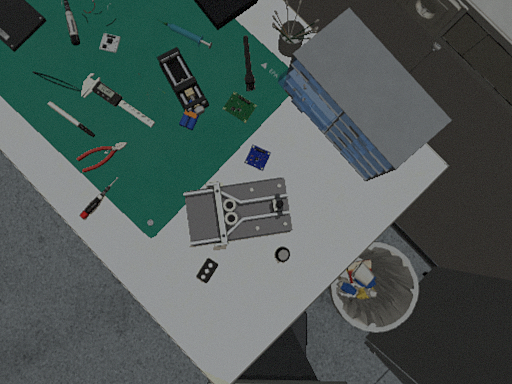

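View pics/side0.png

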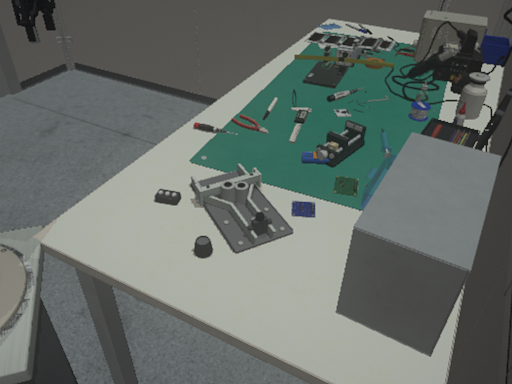

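View pics/wrist0.png

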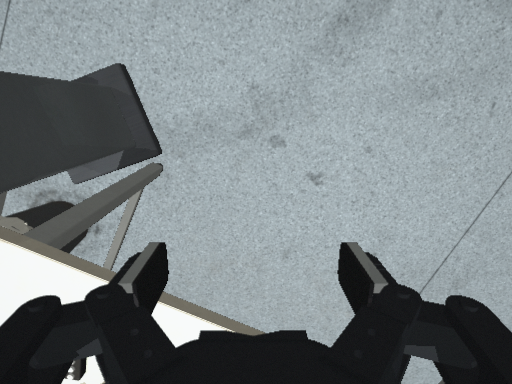

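```bash
cat > h.py <<'E'
import numpy as np, cv2
from rig import r
def RT(c): return cv2.Rodrigues(np.array(c["rvec"]))[0], np.array(c["tvec"])
def ray(c,u,v,z):
    R,t=RT(c); d=R.T@np.array([(u-c["cx"])/c["fx"],(v-c["cy"])/c["fy"],1]); o=-R.T@t
    return o+d*(z-o[2])/d[2]
def proj(c,P):
    R,t=RT(c); p=R@np.array(P,float)+t
    return np.array([c["fx"]*p[0]/p[2]+c["cx"],c["fy"]*p[1]/p[2]+c["cy"]])
def crop(im,x0,y0,x1,y1,s,fn):
    cv2.imwrite(fn,cv2.resize(im[y0:y1,x0:x1,::-1],None,fx=s,fy=s,interpolation=cv2.INTER_CUBIC))
E
python3 - <<'E'
from h import *
im=cv2.imread("pics/top0.png")[:,:,::-1]; crop(im,170,140,310,290,4*1.0,"pics/top0c.png")
im=cv2.imread("pics/side0.png")[:,:,::-1]; crop(im,140,150,330,270,4,"pics/side0c.png")
c=r.calibration("top")
for p in [(186,213),(290,208),(218,213),(230,205),(231,216),(278,205),(282,254),(207,270),(258,157)]: print(p,ray(c,*p,6).round(0))
print(proj(c,[187,543,256]))
E
```

```text
(186, 213) [526. 222.   6.]
(290, 208) [545. -19.   6.]
(218, 213) [528. 148.   6.]
(230, 205) [548. 121.   6.]
(231, 216) [522. 118.   6.]
(278, 205) [551.   9.   6.]
(282, 254) [438.  -3.   6.]
(207, 270) [398. 168.   6.]
(258, 157) [663.  58.   6.]
[-52.36769005 417.82345507]
```

View pics/top0c.png

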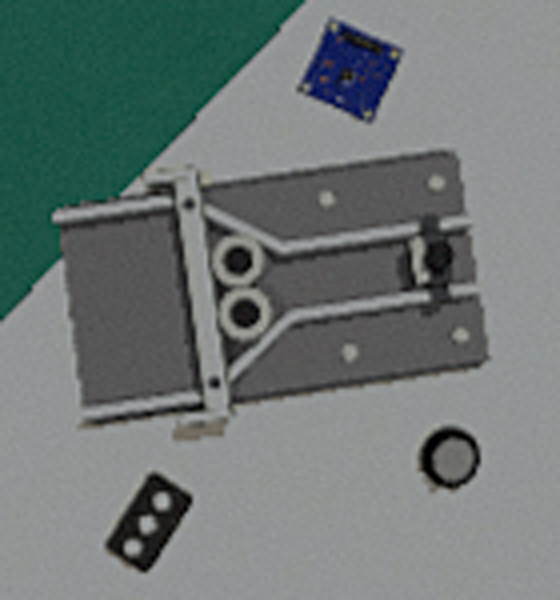

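View pics/side0c.png

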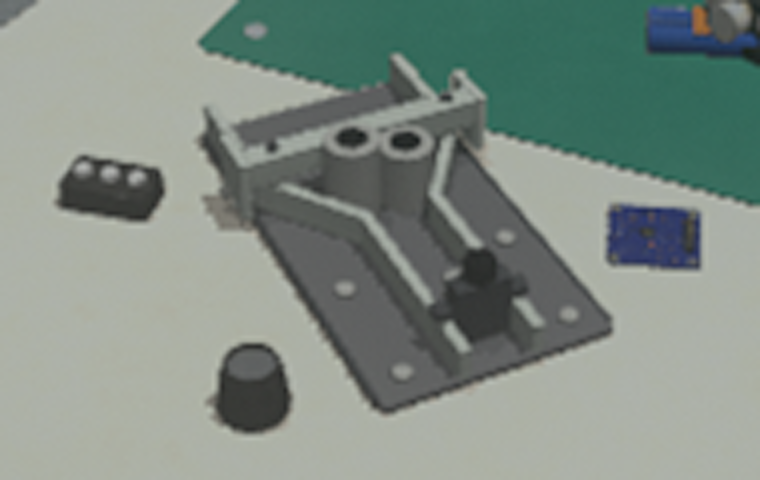

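Run:
```python
from h import *
ct,cs=r.calibration("top"),r.calibration("side")
T=lambda x,y:(170+x/4-.375,140+y/4-.375); S=lambda x,y:(140+x/4-.375,150+y/4-.375)
def P(c):
    R,t=RT(c); K=np.array([[c["fx"],0,c["cx"]],[0,c["fy"],c["cy"]],[0,0,1]]); return K@np.c_[R,t]
def tri(a,b):
    X=cv2.triangulatePoints(P(ct),P(cs),np.array(a,float).reshape(2,1),np.array(b,float).reshape(2,1))[:,0]; return X[:3]/X[3]
print("low-x sleeve",tri(T(245,314),S(352,137)))
print("high-x sleeve",tri(T(239,260),S(405,141)))
print("knob",tri(T(438,255),S(480,262)))
for n,(u,v),z in [("sl lowx 36",(245,314),36),("sl lowx 48",(245,314),48),("hi 36",(239,260),36),("hi 48",(239,260),48),
 ("BR",(488,358),6),("TR",(458,152),6),("BL",(82,425),6),("wallU0",(285,247),24),("wallU1",(468,222),24),("wallL0",(295,317),24),("wallL1",(478,290),24),("screwT",(189,203),44),("screwB",(214,382),44),("bar up-left",(178,172),44),("bar up right",(197,172),44),("bar low right",(228,412),44),("bar low left",(206,415),44),("stop dark L",(429,220),42),("stop",(435,308),42)]:
    print(n,ray(ct,*T(u,v),z).round(1))
im=cv2.imread("pics/top0.png")
# sleeves ring mask zoom
crop(im[190:235,205:250,::-1],0,0,45,45,13,"pics/t_sl.png")
im=cv2.imread("pics/side0.png")
crop(im[170:215,200:265,::-1],0,0,65,45,12,"pics/s_sl.png")
```

```text
low-x sleeve [517.13106762 116.15120098  53.89544257]
high-x sleeve [546.90182017 120.92898118  41.86039723]
knob [552.08826149  10.31680233  50.18141607]
sl lowx 36 [516.5 116.9  36. ]
sl lowx 48 [516.2 116.6  48. ]
hi 36 [546.8 121.2  36. ]
hi 48 [546.  120.8  48. ]
BR [495.7 -23.9   6. ]
TR [615.8  -4.4   6. ]
BL [451.4 209.1   6. ]
wallU0 [555.7  95.7  24. ]
wallU1 [573.   -8.9  24. ]
wallL0 [515.9  88.8  24. ]
wallL1 [534.1 -15.3  24. ]
screwT [577.4 149.9  44. ]
screwB [478.4 132.6  44. ]
bar up-left [594.6 156.7  44. ]
bar up right [595.  146.1  44. ]
bar low right [462.2 124.3  44. ]
bar low left [460.2 136.4  44. ]
stop dark L [571.8  15.1  42. ]
stop [522.5  10.8  42. ]
```

View pics/t_sl.png

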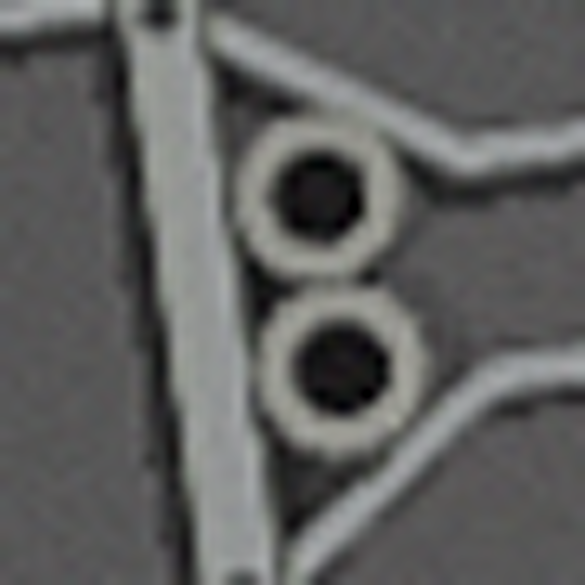

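View pics/s_sl.png

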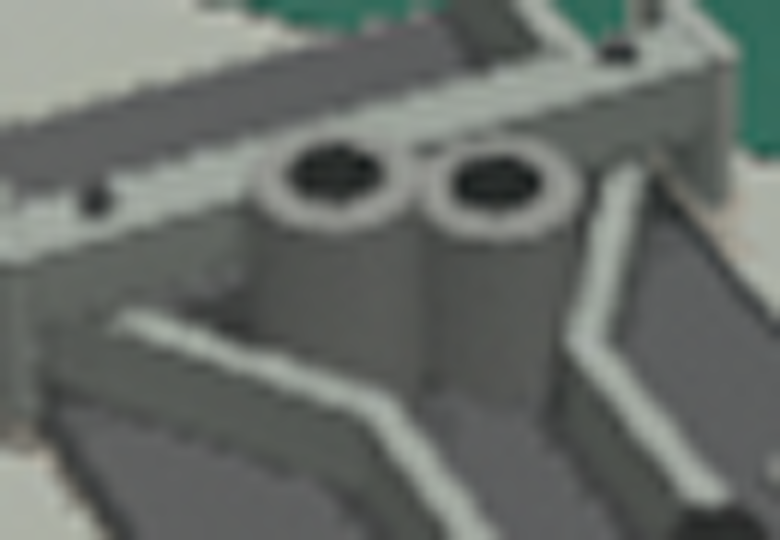

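```bash
cat >> h.py <<'E'
from scipy.spatial.transform import Rotation as Ro
YAW=np.radians(9.7); O=np.array([535.9,93.85])
FX=np.array([np.cos(YAW),np.sin(YAW)]); FY=np.array([-np.sin(YAW),np.cos(YAW)])
def fe(p): d=np.array(p)[:2]-O; return np.array([d@FX,d@FY])
def wo(x,y): return O+x*FX+y*FY
def st():
    s=r.observe(); p=s["tool_pos"]; R=Ro.from_quat(s["eef_rot"]).as_matrix(); f=s["force"]
    print("t%.2f fe"%s["clock"],fe(p).round(2),"tip z %.2f"%(p[2]-25),"ang %.2f"%np.degrees(np.arctan2(R[1,0],R[0,0])),"F fx,fy,z",round(f[:2]@FX,2),round(f[:2]@FY,2),round(f[2],2),"gap %.3f"%s["finger_gap"]); return s,R
def to(x,y,ztip,ang=None):
    s,R=st(); d=np.r_[wo(x,y),ztip+25]-s["tool_pos"]; print("shift units",(R.T@d/250).round(4),"mm",(R.T@d).round(1))
    if ang is not None:
        a=np.degrees(np.arctan2(R[1,0],R[0,0])); da=(ang-a+180)%360-180; print("turn tool z units",round(-da/180,4))
E
python3 -c "
from h import *
to(-18,-11,140,189.7)"
```

```text
t0.15 fe [-267.91  501.94] tip z 230.84 ang 160.99 F fx,fy,z 0.07 -0.06 -0.14 gap 0.999
shift units [-1.8624 -1.319   0.3643] mm [-465.6 -329.8   91.1]
turn tool z units -0.1595
```

```bash
python3 -m creep '[[0,0,-0.04,-0.2,-0.14,0.0,0],[0,0,-0.08,-0.4,-0.28,0.0,0],[0,0,-0.12,-0.6,-0.42,0.02,0],[0,0,-0.1595,-0.7,-0.5,0.04,0],[0,0,-0.1595,-0.8,-0.57,0.05,0]]' 30; python3 -c "
from h import *
to(-18,-11,140,189.7)"
```

```text
clock: 0.65
tool_pos: [328.3, 345.3, 243.9]
eef_rot: [-0.087, 0.996, 0.0, 0.0]
force: [1.0, 0.2, -0.8]
finger_gap: 0.14
t0.65 fe [-162.29  282.82] tip z 218.91 ang -169.99 F fx,fy,z 0.99 0.03 -0.8 gap 0.140
shift units [-0.5708 -1.1784  0.3156] mm [-142.7 -294.6   78.9]
turn tool z units 0.0017
```

```bash
python3 -m creep '[[0,0,0,-0.08,-0.17,0.03,0],[0,0,0,-0.16,-0.34,0.06,0],[0,0,0,-0.24,-0.51,0.1,0],[0,0,0,-0.32,-0.66,0.15,0],[0,0,0,-0.4,-0.82,0.2,0]]'; python3 -c "
from h import *
to(-18,-11,70,189.7)"
```

```text
clock: 1.15
tool_pos: [461.7, 159.9, 193.8]
eef_rot: [-0.084, 0.996, 0.0, 0.0]
force: [0.6, 1.2, -0.1]
finger_gap: -0.005
t1.15 fe [-62.02  77.59] tip z 168.78 ang -170.31 F fx,fy,z 0.78 1.09 -0.14 gap -0.005
shift units [-0.176  -0.3543  0.3952] mm [-44.  -88.6  98.8]
turn tool z units -0.0001
```

```bash
python3 -m creep '[[0,0,0,-0.09,-0.18,0.1,0],[0,0,0,-0.176,-0.35,0.2,0],[0,0,0,-0.176,-0.35,0.2,0],[0,0,0,-0.176,-0.35,0.2,0],[0,0,0,-0.176,-0.35,0.2,0]]'
python3 - <<'E'
from h import *
to(-18,-11,28,189.7)
cw=r.calibration("wrist");im=r.camera("wrist"); crop(im,0,0,512,384,1.5,"pics/w1.png")
E
```

```text
clock: 1.65
tool_pos: [518.8, 83.3, 144.5]
eef_rot: [-0.085, 0.996, 0.0, -0.0]
force: [0.5, 0.8, -0.4]
finger_gap: -0.002
t1.65 fe [-18.64  -7.51] tip z 119.54 ang -170.30 F fx,fy,z 0.65 0.71 -0.39 gap -0.002
shift units [-0.0026 -0.014   0.3661] mm [-0.6 -3.5 91.5]
turn tool z units 0.0
```

View pics/w1.png

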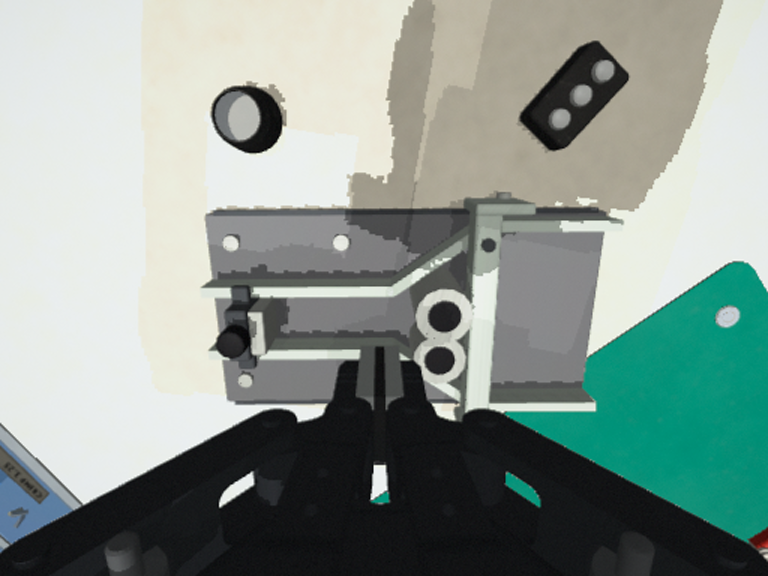

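Run:
```python
from h import *
c=r.calibration("wrist")
g=lambda u,v,z:fe(ray(c,u/1.5-.17,v/1.5-.17,z)).round(1)
print("tall",g(444,315,54),"short",g(440,360,42))
print("bar front",g(471,300,26),g(498,300,44),g(471,300,44))
print("corner lower wall",g(396,292,24),g(403,355,24),"lane walls",g(230,293,24),g(230,353,24))
print("plunger face",g(267,330,30),g(267,310,20),"block",g(250,300,42))
```

```text
tall [-15.8  25.2] short [15.1 26. ]
bar front [-14.7  44.6] [-20.6  54.9] [-20.6  40.6]
corner lower wall [-18.9   1.8] [20.6  6.4] lane walls [-18.3 -93.3] [ 19.3 -97. ]
plunger face [  2.1 -72.1] [ -6.5 -74. ] block [-19.9 -76.6]
```

```bash
python3 -m creep '[[0,0,0,-0.003,-0.022,0.12,0],[0,0,0,-0.003,-0.022,0.24,0],[0,0,0,-0.003,-0.022,0.34,0],[0,0,0,-0.003,-0.022,0.362,0],[0,0,0,-0.003,-0.022,0.362,0]]'
python3 - <<'E'
from h import *
st(); im=r.camera("wrist"); crop(im,0,0,512,384,1.5,"pics/w2.png")
E
```

```text
clock: 2.2
tool_pos: [520.5, 78.3, 54.1]
eef_rot: [-0.085, 0.996, -0.0, -0.0]
force: [-0.1, -0.1, 0.8]
finger_gap: -0.004
t2.20 fe [-17.82 -12.78] tip z 29.12 ang -170.23 F fx,fy,z -0.13 -0.1 0.84 gap -0.004
```

View pics/w2.png

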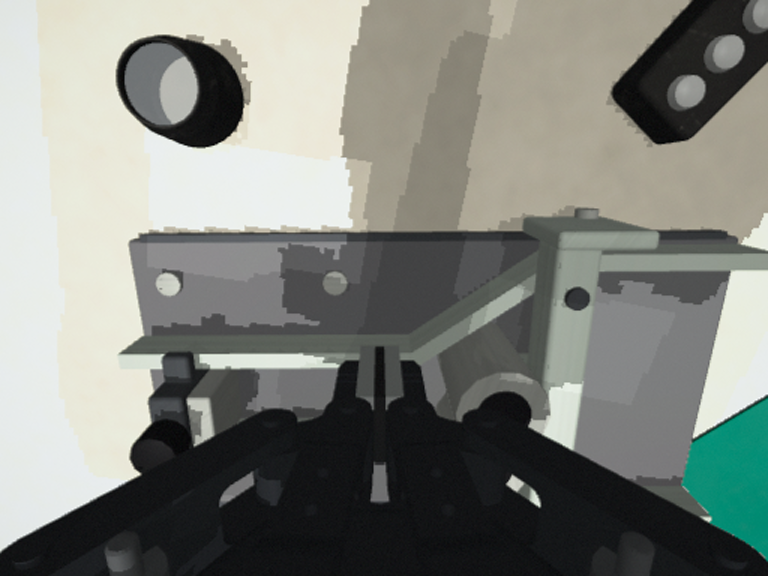

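```bash
python3 -m creep '[[0,0,0,0,0.008,0.002,0],[0,0,0,0,0.016,0.004,0],[0,0,0,0,0.024,0.004,0],[0,0,0,0,0.032,0.004,0],[0,0,0,0,0.04,0.004,0]]'; python3 -c "
from h import *
st()"; python3 -m creep '[[0,0,0,0,0.008,0,0],[0,0,0,0,0.016,0,0],[0,0,0,0,0.024,0,0],[0,0,0,0,0.032,0,0],[0,0,0,0,0.04,0,0]]'; python3 -c "
from h import *
st()"
```

```text
clock: 2.75
tool_pos: [519.1, 87.5, 52.8]
eef_rot: [-0.085, 0.996, -0.0, 0.0]
force: [-0.9, -0.3, -0.4]
finger_gap: -0.001
t2.75 fe [-17.66  -3.47] tip z 27.80 ang -170.30 F fx,fy,z -0.92 -0.11 -0.37 gap -0.001
clock: 3.25
tool_pos: [517.4, 97.2, 52.7]
eef_rot: [-0.085, 0.996, -0.0, 0.0]
force: [1.2, -4.6, 2.2]
finger_gap: -0.004
t3.25 fe [-17.65   6.41] tip z 27.70 ang -170.30 F fx,fy,z 0.37 -4.72 2.17 gap -0.004
```

```bash
for i in 1; do python3 -m creep '[[0,0,0,0,0.01,0,0],[0,0,0,0,0.02,0,0],[0,0,0,0,0.03,0,0],[0,0,0,0,0.04,0,0],[0,0,0,0,0.05,0,0]]' >/dev/null; done; python3 -c "
from h import *
st(); im=r.camera('top'); crop(im,190,160,300,260,6,'pics/t3.png')"
```

```text
t3.75 fe [-17.74  19.07] tip z 27.63 ang -170.30 F fx,fy,z -0.73 -4.42 2.79 gap -0.002
```

View pics/t3.png

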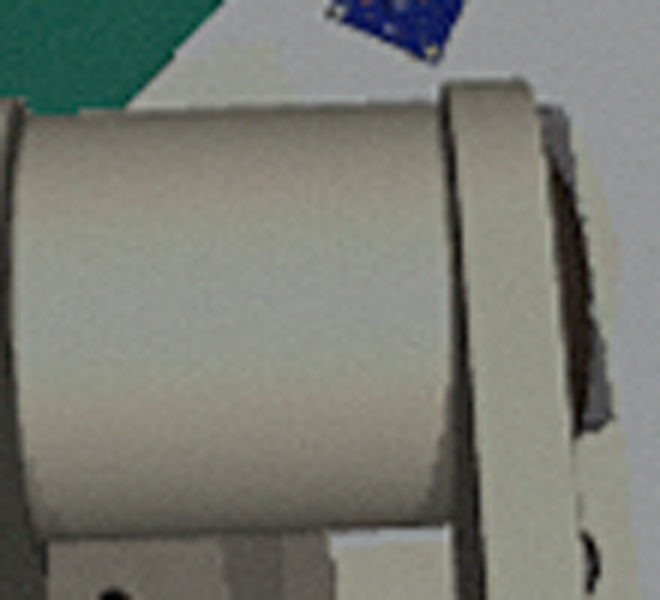

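Top is blocked by the arm; the side view will serve. Continue pushing back.

```bash
python3 -m creep '[[0,0,0,0,0.01,0,0],[0,0,0,0,0.02,0,0],[0,0,0,0,0.03,0,0],[0,0,0,0,0.04,0,0],[0,0,0,0,0.05,0,0]]' >/dev/null; python3 -c "
from h import *
st()"; python3 -m creep '[[0,0,0,0,0.01,0,0],[0,0,0,0,0.02,0,0],[0,0,0,0,0.03,0,0],[0,0,0,0,0.04,0,0],[0,0,0,0,0.05,0,0]]'  >/dev/null; python3 -c "
from h import *
st(); im=r.camera('side'); crop(im,150,130,310,250,5,'pics/s4.png')"
```

```text
t4.30 fe [-17.74  31.54] tip z 27.62 ang -170.30 F fx,fy,z -0.77 -4.31 2.12 gap 0.000
t4.80 fe [-17.76  44.05] tip z 27.61 ang -170.30 F fx,fy,z 0.29 -4.13 1.92 gap 0.000
```

View pics/s4.png

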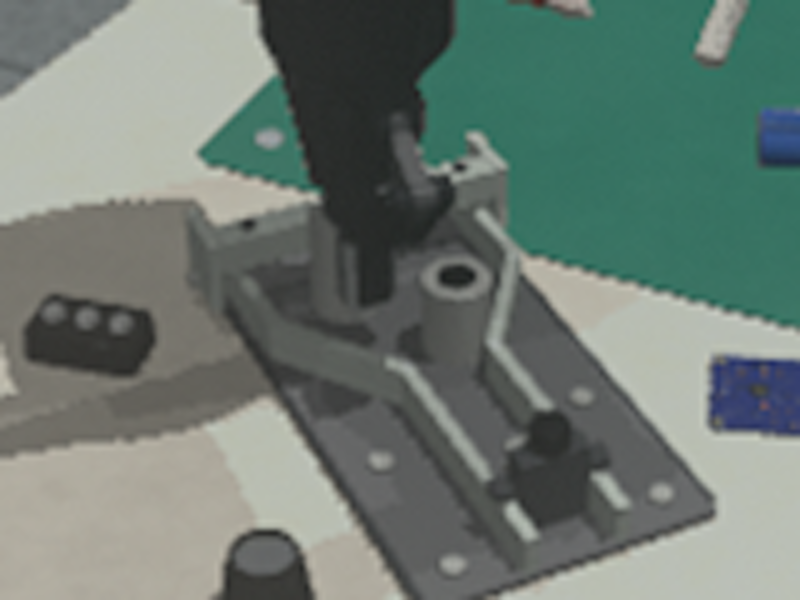

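```bash
python3 -m creep '[[0,0,0,0,0.01,0,0],[0,0,0,0,0.02,0,0],[0,0,0,0,0.028,0,0],[0,0,0,0,0.028,0,0]]' >/dev/null; python3 -c "
from h import *
st()"; python3 -m creep '[[0,0,0,0,-0.01,0,0],[0,0,0,0,-0.02,-0.02,0],[0,0,0,0,-0.02,-0.15,0],[0,0,0,0,-0.02,-0.3,0],[0,0,0,0,-0.02,-0.38,0]]'  >/dev/null; python3 -m creep '[[0,0,0,0,-0.1,0,0],[0,0,0,0,-0.2,0,0],[0,0,0,0,-0.2,0,0],[0,0,0,0,-0.2,0,0]]'  >/dev/null;python3 -c "
from h import *
st(); im=r.camera('wrist'); crop(im,0,0,512,384,1.5,'pics/w5.png')"
```

```text
t5.25 fe [-17.79  51.17] tip z 27.58 ang -170.29 F fx,fy,z 0.15 -1.7 1.18 gap -0.001
t6.15 fe [-17.77  -4.47] tip z 122.86 ang -170.37 F fx,fy,z -0.21 0.82 -0.21 gap 0.002
```

View pics/w5.png

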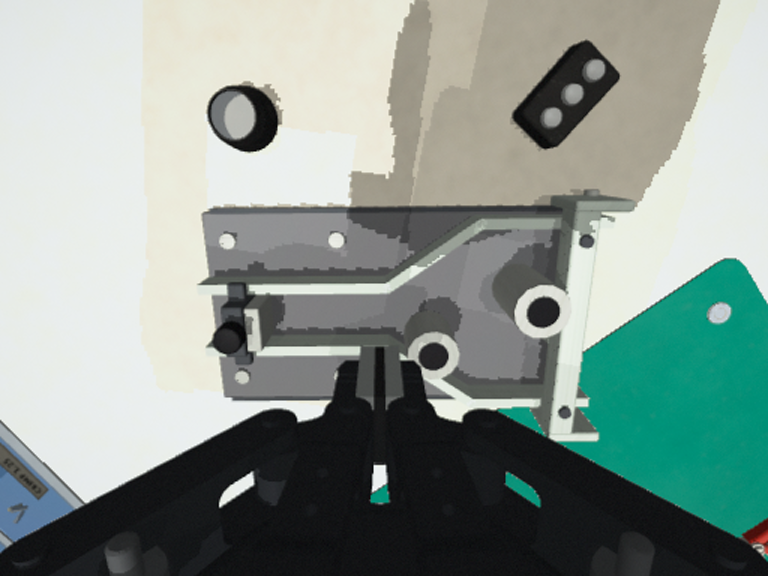

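Run:
```python
from h import *
c=r.calibration("wrist")
g=lambda u,v,z:fe(ray(c,u/1.5-.17,v/1.5-.17,z)).round(1)
print("tall",g(544,311,54),"short",g(433,355,42))
print("bar front",g(570,330,44))
to(11,58,70)
```

```text
tall [-16.1  80.1] short [14.2 25.5]
bar front [-1.5 99.5]
t6.20 fe [-17.78  -3.98] tip z 122.77 ang -170.33 F fx,fy,z 0.01 0.51 0.04 gap -0.000
shift units [-0.115   0.2479  0.2111] mm [-28.8  62.   52.8]
```

```bash
python3 -m creep '[[0,0,0,-0.06,0.12,0,0],[0,0,0,-0.115,0.248,0,0],[0,0,0,-0.115,0.248,0.1,0],[0,0,0,-0.115,0.248,0.211,0],[0,0,0,-0.115,0.248,0.211,0]]'  >/dev/null;python3 -c "
from h import *
to(11,58,28)"
```

```text
t6.70 fe [ 9.19 58.9 ] tip z 66.69 ang -170.23 F fx,fy,z -0.54 -0.12 0.5 gap 0.003
shift units [-0.0081 -0.0037  0.1547] mm [-2.  -0.9 38.7]
```

```bash
python3 -m creep '[[0,0,0,0,0,0,0],[0,0,0,0,0,0,0]]'  >/dev/null;python3 -c "
from h import *
to(11,58,28)"
```

```text
t6.90 fe [11.63 57.97] tip z 71.43 ang -170.30 F fx,fy,z 0.94 0.03 0.27 gap -0.002
shift units [2.800e-03 1.000e-04 1.737e-01] mm [ 0.7  0.  43.4]
```

```bash
python3 -m creep '[[0,0,0,0,0,0.06,0],[0,0,0,0,0,0.12,0],[0,0,0,0,0,0.168,0],[0,0,0,0,0,0.168,0],[0,0,0,0,0,0.168,0]]'  >/dev/null;python3 -c "
from h import *
st(); im=r.camera('side'); crop(im,150,130,310,250,5,'pics/s6.png')"
```

```text
t7.40 fe [10.88 57.8 ] tip z 27.54 ang -170.31 F fx,fy,z 0.09 0.06 0.2 gap -0.004
```

View pics/s6.png

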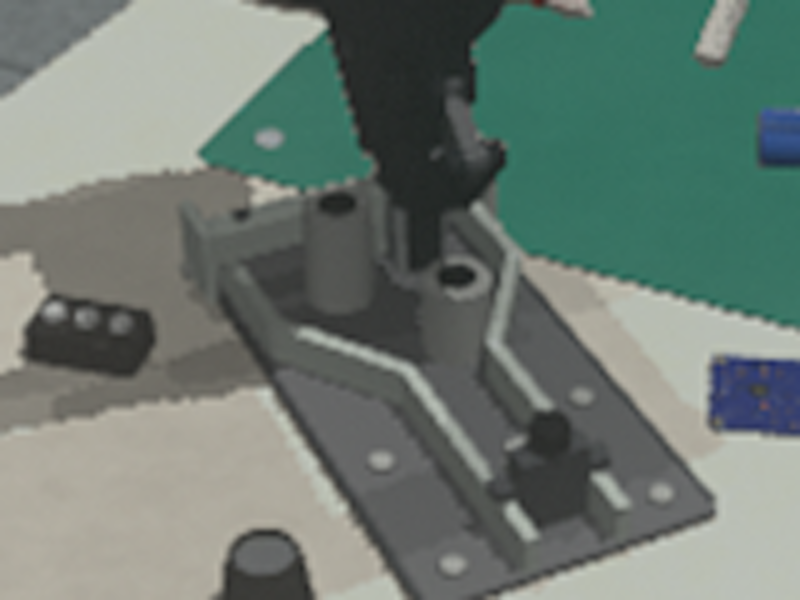

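```bash
python3 -m creep '[[0,0,0,0,-0.008,-0.002,0],[0,0,0,0,-0.016,-0.002,0],[0,0,0,0,-0.024,-0.002,0],[0,0,0,0.002,-0.032,-0.002,0],[0,0,0,0.004,-0.04,-0.002,0]]'  >/dev/null;python3 -c "
from h import *
st()"; python3 -m creep '[[0,0,0,0.004,-0.008,0,0],[0,0,0,0.008,-0.016,0,0],[0,0,0,0.012,-0.024,0,0],[0,0,0,0.016,-0.032,0,0],[0,0,0,0.02,-0.04,0,0]]'  >/dev/null;python3 -c "
from h import *
st(); im=r.camera('side'); crop(im,150,130,310,250,5,'pics/s7.png')"
```

```text
t7.95 fe [ 9.95 47.71] tip z 28.44 ang -170.30 F fx,fy,z -0.86 1.8 0.38 gap 0.000
t8.45 fe [ 4.93 37.65] tip z 28.38 ang -170.31 F fx,fy,z -0.88 0.95 0.87 gap -0.001
```

View pics/s7.png

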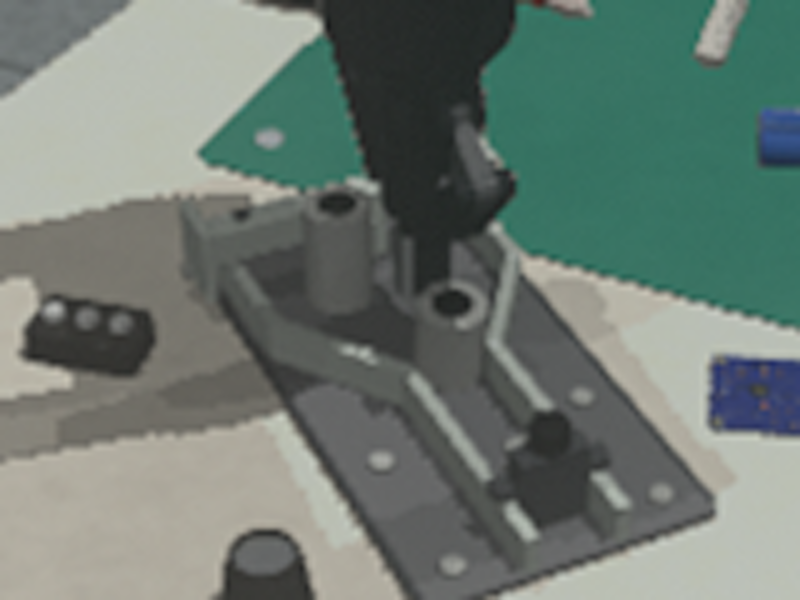

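```bash
python3 -m creep '[[0,0,0,0.003,-0.008,0,0],[0,0,0,0.006,-0.016,0,0],[0,0,0,0.01,-0.024,0,0],[0,0,0,0.013,-0.032,0,0],[0,0,0,0.014,-0.04,0,0]]'  >/dev/null;python3 -c "
from h import *
st()"; python3 -m creep '[[0,0,0,0,-0.008,0,0],[0,0,0,0,-0.016,0,0],[0,0,0,0,-0.024,0,0],[0,0,0,0,-0.032,0,0],[0,0,0,0,-0.04,0,0]]'  >/dev/null;python3 -c "
from h import *
st(); im=r.camera('side'); crop(im,150,130,310,250,5,'pics/s8.png')"
```

```text
t9.00 fe [ 1.49 27.63] tip z 28.40 ang -170.30 F fx,fy,z 0.46 -0.5 -0.65 gap -0.000
t9.50 fe [ 1.52 17.66] tip z 28.36 ang -170.30 F fx,fy,z -0.23 0.33 -0.24 gap -0.002
```

View pics/s8.png

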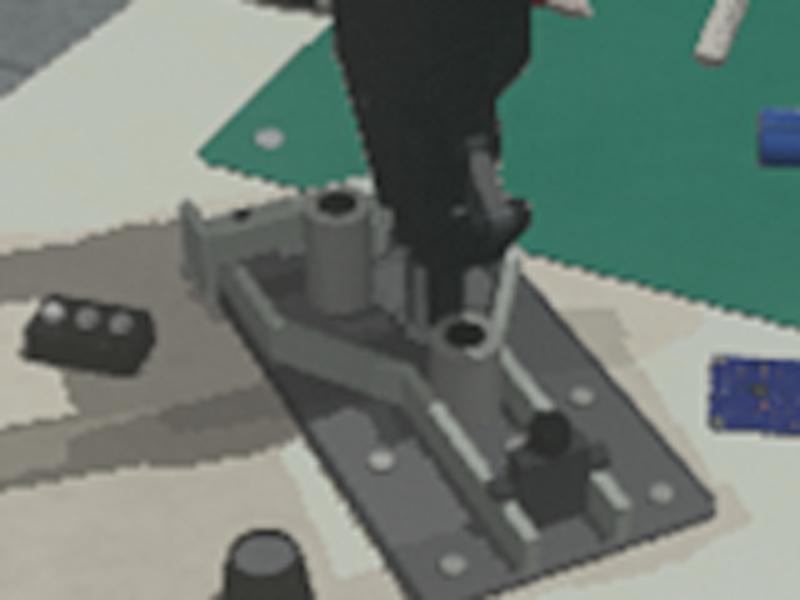

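The short one is through the mouth. I'll push it further down the lane.

```bash
for i in 1 2; do python3 -m creep '[[0,0,0,0,-0.01,0,0],[0,0,0,0,-0.02,0,0],[0,0,0,0,-0.03,0,0],[0,0,0,0,-0.04,0,0],[0,0,0,0,-0.05,0,0]]'  >/dev/null;python3 -c "
from h import *
st()"; done
python3 -m creep '[[0,0,0,0,0.02,0,0],[0,0,0,0,0.02,-0.15,0],[0,0,0,0,0.02,-0.3,0],[0,0,0,0.01,0.02,-0.4,0],[0,0,0,0.02,0.02,-0.4,0]]'  >/dev/null;python3 -c "
from h import *
im=r.camera('side'); crop(im,150,130,310,250,5,'pics/s9.png')
to(0,145,126)"
```

```text
t10.05 fe [1.52 5.12] tip z 28.39 ang -170.30 F fx,fy,z -0.45 0.16 0.08 gap 0.004
t10.55 fe [ 1.54 -7.37] tip z 28.41 ang -170.30 F fx,fy,z 0.06 0.21 -0.08 gap -0.002
t11.10 fe [-3.22 -1.87] tip z 129.85 ang -170.29 F fx,fy,z 0.63 0.79 -0.26 gap 0.003
shift units [-0.0129  0.5875  0.0152] mm [ -3.2 146.9   3.8]
```

View pics/s9.png

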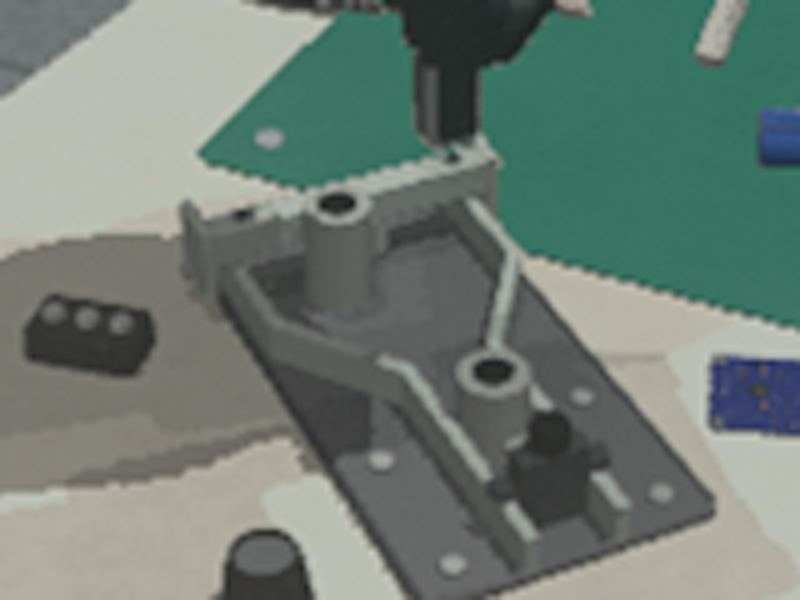

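```bash
python3 -m creep '[[0,0,0,-0.013,0.19,0,0],[0,0,0,-0.013,0.38,0,0],[0,0,0,-0.013,0.545,0,0],[0,0,0,-0.013,0.545,0,0],[0,0,0,-0.013,0.545,0,0]]'  >/dev/null;python3 -c "
from h import *
im=r.camera('wrist'); crop(im,0,0,512,384,1.5,'pics/w10.png')
to(0,134,30)
c=r.calibration('wrist'); np.save('c.npy',[c],allow_pickle=True)"
```

```text
t11.65 fe [ -0.6  133.99] tip z 127.35 ang -170.26 F fx,fy,z 0.52 -0.48 -0.39 gap 0.001
shift units [-3.000e-03  2.000e-04  3.894e-01] mm [-0.7  0.1 97.3]
```

View pics/w10.png

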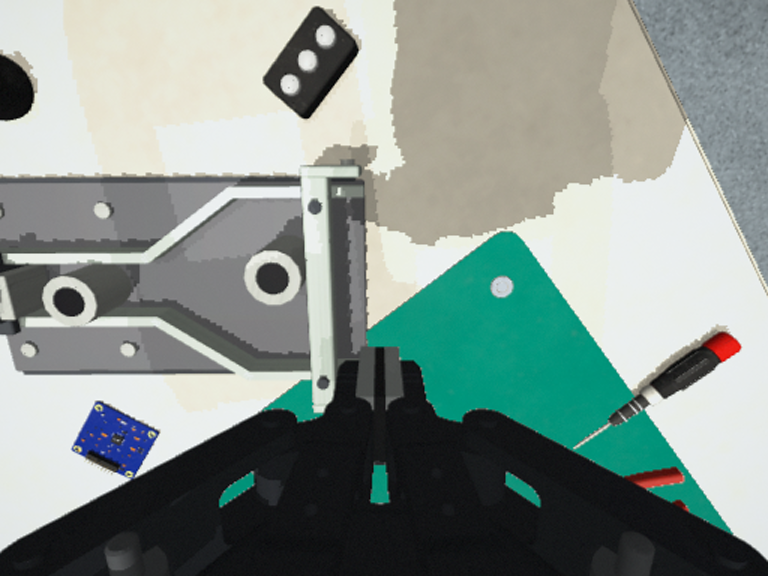

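```bash
python3 -c "
from h import *
c=np.load('c.npy',allow_pickle=True)[0]
g=lambda u,v,z:fe(ray(c,u/1.5-.17,v/1.5-.17,z)).round(1)
print(g(331,300,44),g(308,300,44),'short',g(69,302,42),'tall',g(273,276,54))"
python3 -m creep '[[0,0,0,-0.003,0,0.13,0],[0,0,0,-0.003,0,0.26,0],[0,0,0,-0.003,0,0.37,0],[0,0,0,-0.003,0,0.396,0],[0,0,0,-0.003,0,0.396,0]]'  >/dev/null;python3 -c "
from h import *
st()"
```

```text
[ -0.4 107. ] [-0.4 94.4] short [  1.4 -37.8] tall [-16.6  78.8]
t12.15 fe [  0.23 133.15] tip z 28.77 ang -170.37 F fx,fy,z 0.38 -0.47 0.91 gap -0.002
```

```bash
for i in 1 2 3; do python3 -m creep '[[0,0,0,0,-0.011,0,0],[0,0,0,0,-0.022,0,0],[0,0,0,0,-0.033,0,0],[0,0,0,0,-0.044,0,0],[0,0,0,0,-0.055,0,0]]'  >/dev/null;python3 -c "
from h import *
st()"; done
```

```text
t12.65 fe [  0.75 120.33] tip z 29.84 ang -170.30 F fx,fy,z 0.06 4.38 2.0 gap -0.002
t13.15 fe [  0.54 106.38] tip z 29.36 ang -170.30 F fx,fy,z 1.72 4.2 1.72 gap -0.000
t13.65 fe [ 0.56 92.59] tip z 29.38 ang -170.30 F fx,fy,z 1.41 3.68 0.89 gap 0.004
```

```bash
for i in 1 2; do python3 -m creep '[[0,0,0,0,-0.01,0,0],[0,0,0,0,-0.02,0,0],[0,0,0,0,-0.03,0,0],[0,0,0,0,-0.04,0,0],[0,0,0,0,-0.05,0,0]]'  >/dev/null;python3 -c "
from h import *
st()"; done; python3 -c "
from h import *
im=r.camera('side'); crop(im,150,130,310,250,5,'pics/s11.png')"
```

```text
t14.15 fe [ 0.51 80.14] tip z 29.37 ang -170.30 F fx,fy,z 1.18 4.34 0.7 gap 0.002
t14.65 fe [ 0.52 67.61] tip z 29.36 ang -170.30 F fx,fy,z 2.27 3.96 0.39 gap 0.005
```

View pics/s11.png

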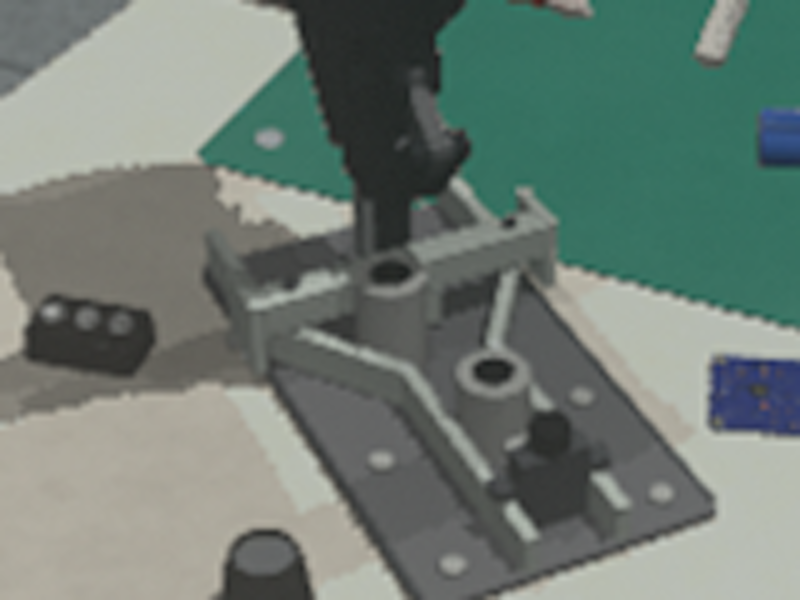

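Going well: tall one is at the splay, short in the lane. Continue slower.

```bash
for i in 1 2 3; do python3 -m creep '[[0,0,0,0,-0.006,0,0],[0,0,0,0,-0.012,0,0],[0,0,0,0,-0.018,0,0],[0,0,0,0,-0.024,0,0],[0,0,0,0,-0.03,0,0]]'  >/dev/null;python3 -c "
from h import *
st()"; done; python3 -c "
from h import *
im=r.camera('side'); crop(im,150,130,310,250,5,'pics/s12.png')"
```

```text
t15.20 fe [ 0.52 60.34] tip z 29.36 ang -170.30 F fx,fy,z 1.7 4.77 0.6 gap -0.003
t15.70 fe [ 0.54 52.88] tip z 29.36 ang -170.30 F fx,fy,z 2.69 4.23 0.13 gap -0.003
t16.20 fe [ 0.49 45.25] tip z 29.35 ang -170.30 F fx,fy,z 1.91 4.63 1.08 gap 0.004
```

View pics/s12.png

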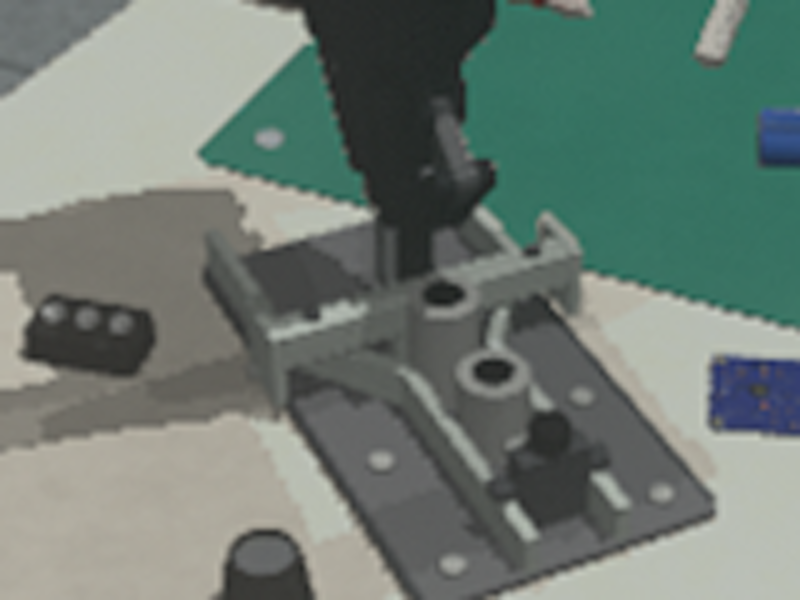

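```bash
for i in 1 2 3; do python3 -m creep '[[0,0,0,0,-0.006,0,0],[0,0,0,0,-0.012,0,0],[0,0,0,0,-0.018,0,0],[0,0,0,0,-0.024,0,0],[0,0,0,0,-0.03,0,0]]'  >/dev/null;python3 -c "
from h import *
st()"; done; python3 -c "
from h import *
im=r.camera('side'); crop(im,150,130,310,250,5,'pics/s13.png')"
```

```text
t16.75 fe [ 0.53 37.72] tip z 29.39 ang -170.30 F fx,fy,z 1.61 3.79 -0.25 gap -0.001
t17.25 fe [ 0.55 30.27] tip z 29.39 ang -170.30 F fx,fy,z 2.39 4.32 -0.13 gap 0.000
t17.75 fe [ 0.57 22.76] tip z 29.42 ang -170.30 F fx,fy,z 1.86 4.65 -0.36 gap 0.004
```

View pics/s13.png

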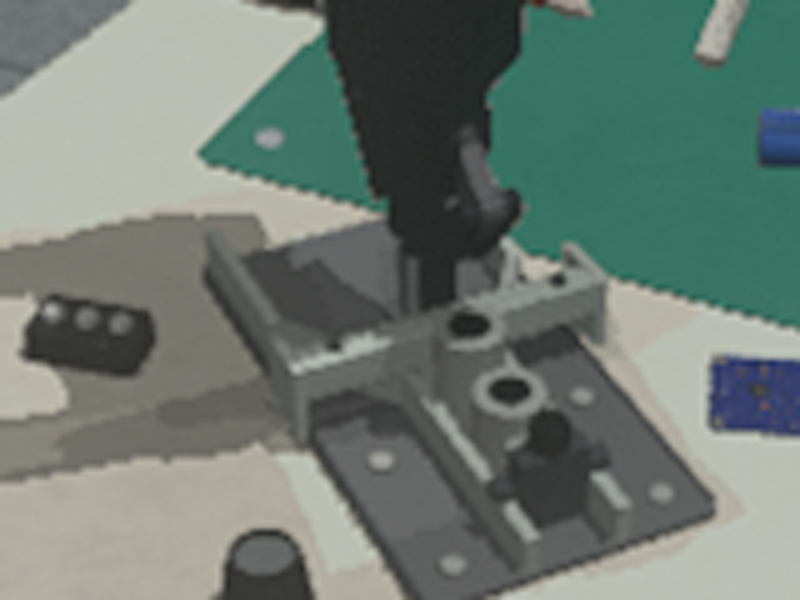

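```bash
for i in 1 2; do python3 -m creep '[[0,0,0,0,-0.002,0,0],[0,0,0,0,-0.004,0,0],[0,0,0,0,-0.006,0,0],[0,0,0,0,-0.008,0,0],[0,0,0,0,-0.010,0,0]]'  >/dev/null;python3 -c "
from h import *
st()"; done
```

```text
t18.30 fe [ 0.54 20.34] tip z 29.39 ang -170.30 F fx,fy,z 1.81 3.71 0.55 gap 0.001
t18.80 fe [ 0.52 17.79] tip z 29.38 ang -170.30 F fx,fy,z 2.47 5.35 0.5 gap 0.001
```

```bash
for i in 1 2; do python3 -m creep '[[0,0,0,0,-0.001,0,0],[0,0,0,0,-0.002,0,0],[0,0,0,0,-0.003,0,0],[0,0,0,0,-0.004,0,0]]'  >/dev/null;python3 -c "
from h import *
st()"; done
```

```text
t19.20 fe [ 0.53 16.8 ] tip z 29.39 ang -170.30 F fx,fy,z 2.38 4.13 -0.61 gap -0.000
t19.60 fe [ 0.54 15.94] tip z 29.37 ang -170.30 F fx,fy,z 2.09 6.35 -0.77 gap -0.000
```

```bash
for i in 1 2 3; do python3 -m creep '[[0,0,0,0,-0.001,0,0],[0,0,0,0,-0.002,0,0],[0,0,0,0,-0.003,0,0]]'  >/dev/null;python3 -c "
from h import *
st()"; done; python3 -c "
from h import *
im=r.camera('wrist'); crop(im,0,0,512,384,1.5,'pics/w14.png'); im=r.camera('side'); crop(im,150,130,310,250,5,'pics/s14.png'); st()"
```

```text
t19.90 fe [ 0.56 15.3 ] tip z 29.40 ang -170.30 F fx,fy,z 2.64 6.37 -0.53 gap -0.003
t20.20 fe [ 0.54 14.54] tip z 29.37 ang -170.30 F fx,fy,z 1.42 7.06 0.0 gap 0.002
t20.50 fe [ 0.55 13.77] tip z 29.40 ang -170.30 F fx,fy,z 2.49 6.67 -0.13 gap 0.002
t20.60 fe [ 0.57 13.75] tip z 29.40 ang -170.30 F fx,fy,z 3.17 7.19 0.59 gap 0.000
```

View pics/w14.png

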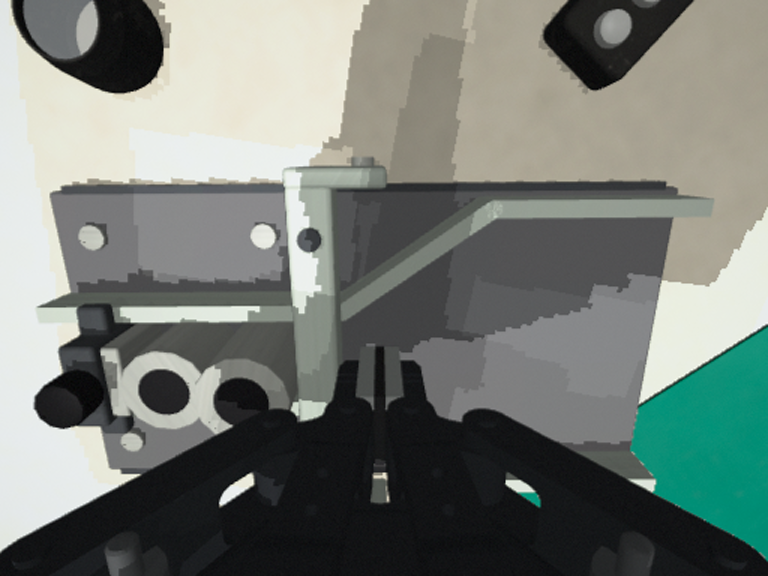

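View pics/s14.png

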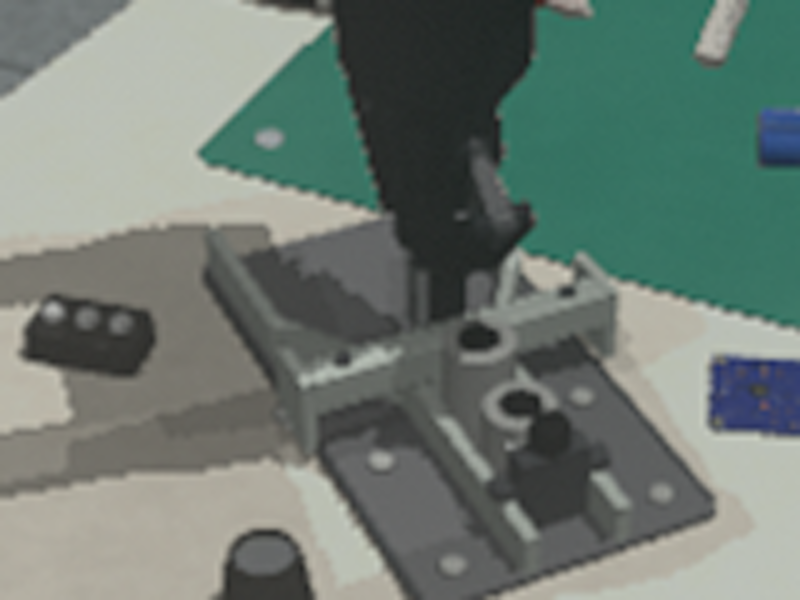

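```bash
for i in 1 2 ; do python3 -m creep '[[0,0,0,0,-0.001,0,0],[0,0,0,0,-0.002,0,0],[0,0,0,0,-0.003,0,0]]'  >/dev/null;python3 -c "
from h import *
st()"; done; for i in 1 2 ; do python3 -m creep '[[0,0,0,0,-0.0006,0,0],[0,0,0,0,-0.0012,0,0]]'  >/dev/null;python3 -c "
from h import *
st()"; done
```

```text
t20.90 fe [ 0.54 13.04] tip z 29.38 ang -170.30 F fx,fy,z 3.32 6.55 0.03 gap -0.002
t21.20 fe [ 0.56 12.31] tip z 29.39 ang -170.30 F fx,fy,z 3.49 6.54 -0.85 gap 0.000
t21.40 fe [ 0.6  11.99] tip z 29.42 ang -170.30 F fx,fy,z 2.51 5.48 -0.27 gap 0.004
t21.60 fe [ 0.58 11.69] tip z 29.40 ang -170.30 F fx,fy,z 2.68 6.23 -0.17 gap 0.004
```

```bash
for i in 1 2 3 4; do python3 -m creep '[[0,0,0,0,-0.0006,0,0]]'  >/dev/null;python3 -c "
from h import *
st()"; done
```

```text
t21.70 fe [ 0.58 11.53] tip z 29.41 ang -170.30 F fx,fy,z 2.65 6.49 0.1 gap -0.003
t21.80 fe [ 0.57 11.37] tip z 29.39 ang -170.30 F fx,fy,z 1.85 7.42 0.08 gap 0.005
t21.90 fe [ 0.54 11.26] tip z 29.36 ang -170.30 F fx,fy,z 2.45 6.34 -0.65 gap -0.003
t22.00 fe [ 0.55 11.08] tip z 29.38 ang -170.30 F fx,fy,z 2.15 7.14 0.11 gap -0.001
```

```bash
for i in 1 2 3 4; do python3 -m creep '[[0,0,0,0,-0.0006,0,0],[0,0,0,0,-0.0006,0,0]]'  >/dev/null;python3 -c "
from h import *
st()"; done
```

```text
t22.20 fe [ 0.56 10.97] tip z 29.39 ang -170.30 F fx,fy,z 2.82 6.95 -1.26 gap 0.003
t22.40 fe [ 0.56 10.87] tip z 29.38 ang -170.30 F fx,fy,z 2.04 6.81 -0.35 gap 0.000
t22.60 fe [ 0.58 10.84] tip z 29.40 ang -170.30 F fx,fy,z 2.35 8.4 0.18 gap 0.006
t22.80 fe [ 0.57 10.75] tip z 29.38 ang -170.30 F fx,fy,z 3.73 9.87 0.07 gap -0.003
```

```bash
for i in 1 2; do python3 -m creep '[[0,0,0,0,-0.0006,0,0],[0,0,0,0,-0.0006,0,0]]'  >/dev/null;python3 -c "
from h import *
st()"; done;  for i in 1 2; do python3 -m creep '[[0,0,0,0,0,0,0]]'  >/dev/null;python3 -c "
from h import *
st()"; done
```

```text
t23.00 fe [ 0.57 10.68] tip z 29.42 ang -170.30 F fx,fy,z 2.92 9.91 -0.26 gap -0.000
t23.20 fe [ 0.56 10.65] tip z 29.39 ang -170.29 F fx,fy,z 3.61 11.24 0.08 gap 0.000
t23.30 fe [ 0.56 10.65] tip z 29.38 ang -170.30 F fx,fy,z 2.78 11.42 0.08 gap 0.001
t23.40 fe [ 0.56 10.63] tip z 29.40 ang -170.30 F fx,fy,z 3.69 11.33 0.22 gap 0.003
```

```bash
python3 -m creep '[[0,0,0,0,-0.0006,0,0],[0,0,0,0,-0.0011,0,0],[0,0,0,0,-0.0011,0,0]]'  >/dev/null;python3 -c "
from h import *
st()";  for i in 1 2 3 ; do python3 -m creep '[[0,0,0,0,0,0,0]]'  >/dev/null;python3 -c "
from h import *
st()"; done
```

```text
t23.70 fe [ 0.57 10.54] tip z 29.41 ang -170.30 F fx,fy,z 3.42 12.93 1.01 gap -0.002
t23.80 fe [ 0.55 10.54] tip z 29.39 ang -170.29 F fx,fy,z 3.19 12.78 0.1 gap 0.004
t23.90 fe [ 0.56 10.51] tip z 29.43 ang -170.30 F fx,fy,z 3.1 13.04 -0.41 gap 0.000
t24.00 fe [ 0.55 10.53] tip z 29.39 ang -170.30 F fx,fy,z 2.99 13.24 -0.22 gap 0.003
```

```bash
python3 -m creep '[[0,0,0,0,-0.0004,0,0],[0,0,0,0,-0.0004,0,0],[0,0,0,0,-0.0004,0,0],[0,0,0,0,-0.0004,0,0]]'  >/dev/null;python3 -c "
from h import *
st()";  for i in 1 2 ; do python3 -m creep '[[0,0,0,0,0,0,0],[0,0,0,0,0,0,0]]'  >/dev/null;python3 -c "
from h import *
st()"; done; python3 -c "
from h import *
im=r.camera('side'); crop(im,150,130,310,250,5,'pics/s15.png')"
```

```text
t24.40 fe [ 0.56 10.5 ] tip z 29.40 ang -170.30 F fx,fy,z 2.73 13.92 0.49 gap 0.001
t24.60 fe [ 0.56 10.51] tip z 29.38 ang -170.29 F fx,fy,z 3.47 12.77 -0.45 gap -0.002
t24.80 fe [ 0.56 10.48] tip z 29.40 ang -170.29 F fx,fy,z 4.21 13.5 -0.23 gap -0.002
```

View pics/s15.png

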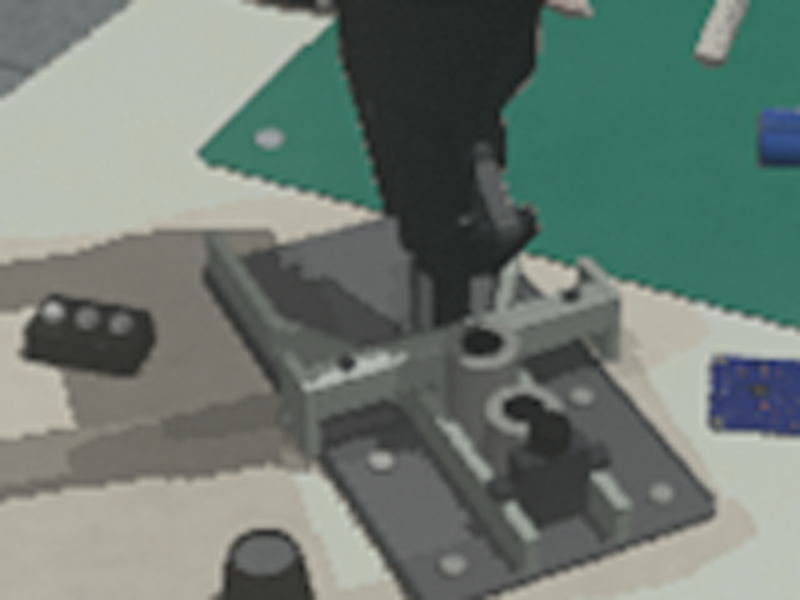

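Pressed at about 13 N at the wrist for over a second. Now I'll back off, lift away and check.

```bash
python3 -m creep '[[0,0,0,0,0.008,0,0],[0,0,0,0,0.03,0,0],[0,0,0,0,0.04,-0.12,0],[0,0,0,0,0.04,-0.3,0],[0,0,0,0,0.04,-0.44,0]]' >/dev/null; python3 -m creep '[[0,0,0,0,-0.2,0,0],[0,0,0,0,-0.3,0,0],[0,0,0,0,-0.3,0,0],[0,0,0,0,-0.3,0,0]]' >/dev/null; python3 -c "
from h import *
st();im=r.camera('wrist'); crop(im,0,0,512,384,1.5,'pics/w16.png')
c=r.calibration('wrist'); np.save('c.npy',[c],allow_pickle=True)
im=r.camera('side'); crop(im,150,130,310,250,5,'pics/s16.png')"
```

```text
t25.75 fe [  0.33 -55.72] tip z 139.27 ang -170.38 F fx,fy,z 0.58 -0.01 -0.14 gap -0.001
```

View pics/w16.png

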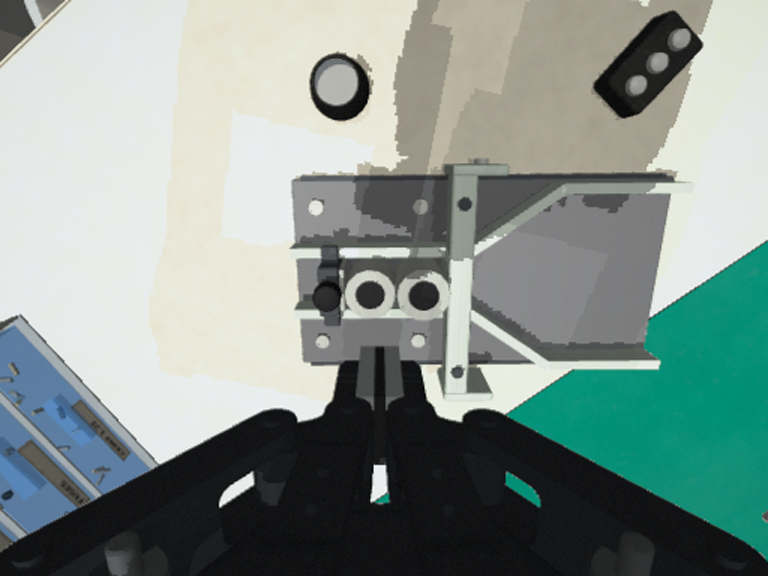

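View pics/s16.png

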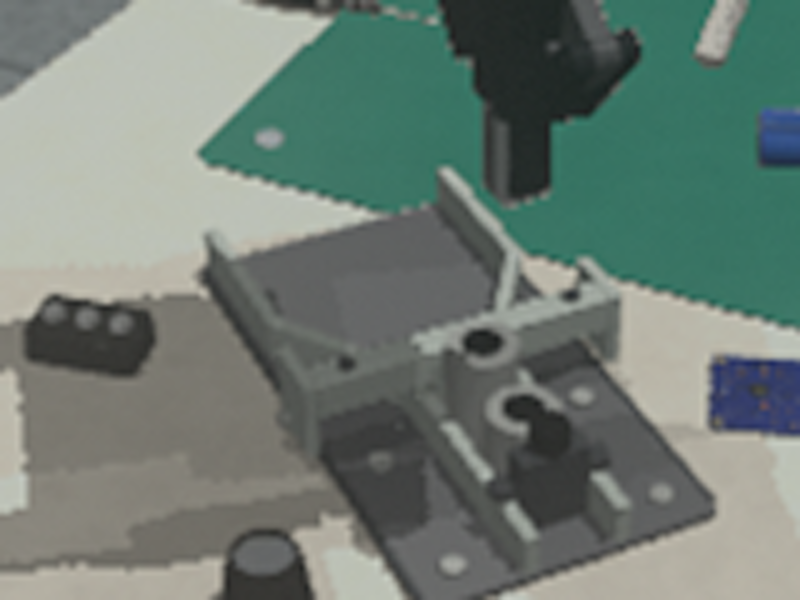

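```bash
python3 -c "
from h import *
c=np.load('c.npy',allow_pickle=True)[0]
g=lambda u,v,z:fe(ray(c,u/1.5-.17,v/1.5-.17,z)).round(1)
print('short',g(369.5,294.5,42),'tall',g(424,296,54),'bar front',g(448,280,44))
print(r.observe()['clock'],r.job_done())"
```

```text
short [  1.8 -61.4] tall [ -1.  -31.2] bar front [ -7.3 -16.8]
the job is handed in; nothing more can be done
25.85 None
```

The job is done and handed in at about 26 s of the 64 s limit.

- **Sequence:** With the fingers shut, I pushed the tall sleeve about 55 mm back against the carriage. I then slid the short one along its wall through the mouth to about 38 mm down the lane. Last, I pushed the middle of the carriage's rear face so the tall one followed it in.
- **Plunger:** Pushing it in took about 6–7 N at the wrist over roughly 5 mm of travel. It then met a hard stop.
- **Press:** The wrist read about 13–14 N along the lane for over a second. The carriage's own friction takes up to 3 N of that, so the row itself got roughly 10–14 N. The highest reading was about 14 N, below the 20 N limit, but I only read the force at intervals. I could not read the plunger's position, so "fully in" rests on the felt stop and the travel.
- **Last pictures:** Both sleeves are upright in the lane, short at y = -61 mm and tall at -31 mm. Their 30 mm spacing means they are touching. The carriage face measured -17 mm, which matches about -16.5 mm expected from the row. The loupe, coupler and board look unmoved, and the gripper was clear of everything at about 139 mm height.
- **Disagreement:** While pressing I also read a sideways force of about 3–4 N across the lane, and I do not know its cause.

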